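# Press the crank's spring clip home on a table mill

## Robot

A 6-joint arm with a two-finger parallel gripper is mounted at the origin on a cart in front of the work surface, level with it; the furniture and walls round the work are solid. World frame = base frame: x ahead of the robot, y to its left, z up, the work surface at z = 0. Lengths are in m, angles in rad, forces in N, time in s.
With the tool pointing down it reaches from about 0.3 to 0.775 m from the base axis. Payload 14.6 kg.
Tool frame: the origin (TCP) lies at the centre of the arm's flange, where the gripper is bolted on; the fingertips stand 199 mm ahead of it and the grasp point (between the pads) lies 180 mm ahead of it; z points along the fingers, y is the line along which they close (so a half turn about z gives the same grasp; the last joint's range is limited). The gripper opens to 94 mm and grips with 3 to 60 N. Pads are 16 mm wide; open, the fingers measure 119 mm over their backs; the gripper's body (75 mm by 177 mm) begins 78 mm behind the grasp point.
Start: joints at [-1.335, 0.3, 1.521, -0, 1.321, -0.067], TCP at [0.164, -0.525, 0.405] pointing down, gripper open.
Joint ranges: [-3.03, 3.03], [-0.79, 2.21], [0.23, 2.52], [-1.04, 4.18], [0, 3.07], [-2.55, 2.55]. Speed limits (rad/s): [2.22, 2.22, 2.57, 3.14, 3.14, 3.14].

## Interface

Orientations are given as [roll, pitch, yaw] about the fixed x, y, z axes, in that order (R = Rz(yaw) Ry(pitch) Rx(roll)).
In Python, from station import ctrl gives the robot as it stands. The module is installed in compiled form; this text tells all that it offers.
- The arm moves only by the tool servo_tool, never from a script. Its argument "motion" is a list of rows, each a list of 5 numbers: the closure, from 0 (fully open) to 1 (shut), then the shift along the world's x, y, z in cm, then the turn about the world's z in degrees. A call has 1 to 20 rows; each row is the pose to reach, as a shift and turn from the pose commanded when the call began; what a row does not reach only later rows make up. A row lasts 1/8 s, in which the tool goes at most 62.5 mm and 10.7 degrees, less where a joint would pass 70% of its speed; a pose out of reach is approached as far as the arm can. A call with a gripper value outside its range is refused whole. The fingers move at their own pace and stop on an object; "squeeze" is the grip in N (left out, the last holds). Time passes only in rows, so rows that repeat a pose let the fingers close. It gives the time, the measured TCP pose, the force, the opening and the grip force at its end, in the units of the state.
- ctrl.get_obs(): the state, without advancing time (a new reading comes with each control period).
- ctrl.camera(name): name is "side" or "top"; returns a dict with "image" (420x560x3 uint8, red, green, blue), "fx", "fy", "cx", "cy" (pixels), "camera_from_world" (4x4, takes a point from world to camera coordinates). Camera axes: x right, y up, looking along -z (the intrinsics and any distortion apply to the point x, -y, -z); pixel columns grow to the right and rows downward; lengths in m; the calibration is good to about 2 mm. A picture is of the moment at which its call begins. There is no depth.
- ctrl.hand_in(): hands the job in; it is judged then, once.
The state is a dict: "time_s": time; "qpos": joint angles; "joint_vel": joint speeds; "tau": joint torques, N m; "ee_pos": TCP position; "eef_rot": TCP orientation; "force": force on the tool from outside, world axes, zero at the start; "moment": the same for the moment, N m; "grip_width": finger opening in m; "grip_force": force on a finger pad.
Only numpy, scipy, OpenCV 4.12 (cv2) and the standard library are available. Lean on these libraries where they do the work, as an engineer would, in place of code of your own. Each camera call takes 0.05 s, during which the arm holds its last target. There are 200 camera calls.

## Task

The mill has been cleaned and its crank is back on the spindle, but the open spring clip that keeps the crank from coming off still lies on the wooden trivet. Slide the clip, held by its red tab, sideways over the crank's hub into the spindle's groove just above the hub and press it gently, never forcing it, until it snaps fully home; let go of it and then turn the crank about a quarter turn clockwise, seen from above, to see that it runs with the clip in place. Leave the mug, dish brush, teaspoon and spice jar where they are.

Things in the scene. Friction and masses are not known exactly. Their poses are not given: they have to be found in the camera images.
- mill: Table mill, fixed: 140 mm square wooden foot, white 112 mm square body, drawer in its front. Origin under its middle at the worktop; z up, x from drawer to back, y left. The spindle stands upright on this axis, its head 30 mm across and 16 mm high. Below the head is the groove: 18 mm core, 6.5 mm high, its lower face the flat top of the crank's hub (steel disc, 50 mm). Head tip: 22.5 mm above hub top.
- mill_axis (a point): Point on the spindle axis at the top of the dark ribbed ring, 124 mm above the worktop; axes as the mill. Spindle, hub and crank sit together higher or lower with the grind setting, which is not given: the hub's top is 17 to 37 mm above this point and does not yield to pressing. The clip enters the groove lying on or just above the hub's top, from any side; higher up its jaws stop hard at the head.
- crank (a joint): Crank angle, rad, grows clockwise from above; at q the arm points along x = sin q, y = cos q of the mill. Starts at 0 to 0.5, stays where left (friction 0.08 N m). The arm's top is 5 mm below the hub's top. Its upright wooden knob stands 92 mm from the axis, 27 mm thick, 43 mm tall, spins freely; the knob's middle is 17 mm above the hub's top, its foot 4.5 mm below it.
- clip_tab (a point): Middle of the clip's upright red tab, the part to grip: 8 mm thick (along y), 20 mm long (x), 39 mm high, its middle 24 mm above the clip's underside. Clip axes: z up, x from the tab to the open mouth (the way it is pushed). The clip is a flat light-grey horseshoe, 5 mm thick, 34 mm wide, 62 mm long, about 46 g.
- clip_eye (a point): Centre of the clip's round eye, on the spindle axis when home: 34 mm ahead (+x) of the tab's middle, 21.5 mm below it, 2.5 mm above the underside. Axes as clip_tab. The mouth's noses, 13.6 mm apart and 7 mm ahead of the centre, spread over the 18 mm core at a push of about 4 to 8 N, then spring shut behind it; over 30 N would bend the clip. Once home the eye's back stops at the core.
- jaw_left (a joint): Spread of the clip's left jaw (+y side), rad: 0 shut and at rest, about 0.11 as its nose passes the widest part of the core, 0.2 at most; springs back (1.8 N m/rad).
- jaw_right (a joint): The same for the right jaw (-y side).
- trivet: Round dark wooden trivet, 171 mm across, 20 mm high, fixed; origin under its centre at the worktop. The clip lies flat on it.
- mug: Blue and white mug, 78 mm across, 92 mm tall; origin at the middle of its underside. To be left alone.
- dish_brush: Purple dish brush, 270 mm long (along y), lying on the worktop; origin under its middle. To be left alone.
- spoon: Teaspoon, 130 mm long (along x), lying on the worktop; origin under its middle. To be left alone.
- spice_b: Spice jar with a yellow cap, 42 mm across, 96 mm tall; origin at the middle of its underside. To be left alone.
There are look-alikes about, which are no part of the job. There is more than one size of the part that bears clip_tab; the job needs the smaller.

How it is judged:
On the way, in this order (a step that is already met when the one before it is completed fails the run):
1. the clip is fully home in the groove (horizontal distance between clip_eye and mill_axis below 0.0025 m and z of clip_eye in the frame of mill_axis between 0.017 and 0.0425 m and angle between clip_eye's own z axis and vertical below 0.17 rad and value of joint each of jaw_left, jaw_right below 0.06 rad), for 0.3 s.
2. the crank has been turned clockwise with the clip in place (all of step 1 and value of joint crank above 1.3 rad), for 0.2 s.
At the end, for the whole second after the job is handed in: The clip sits in the spindle's groove: its eye within 2.5 mm of the crank axis, 17 to 42.5 mm above the ring's face, tilted less than 0.17 rad, both jaws sprung shut (below 0.06 rad), let go and at rest; the crank stands at 1.3 rad or more clockwise (all of step 2 and linear speed of clip below 0.02 m/s); the robot touches nothing.
It fails at once if the clip is forced: pressed on the mill with more than 30 N (contact force between clip and mill above 30 N).
It fails at once if the mug is moved by more than 30 mm (distance of mug from where it was at the start of the episode above 0.03 m).
It fails at once if the dish brush is moved by more than 30 mm (distance of dish_brush from where it was at the start of the episode above 0.03 m).
It fails at once if the teaspoon is moved by more than 30 mm (distance of spoon from where it was at the start of the episode above 0.03 m).
It fails at once if the spice jar is moved by more than 30 mm (distance of spice_b from where it was at the start of the episode above 0.03 m).
It also fails if it takes over 61 s, if anything falls off the work surface, if the arm or the gripper's body presses on something with over 40 N, if the wrist force passes 120 N, or if a joint passes its speed limit or range.

## Working session

There is one attempt and no reset: what is moved stays moved. The work goes in short steps, Python scripts to look and compute and a tool call to move; the robot and the scene stay as the last step left them, time stands still between calls to the robot, and variables do not carry over. Pictures are saved under pics/ and viewed, at most 10 in all, crops included, and the job is handed in when it is done.

Besides the shell and the picture viewer there is one more tool, called after "Call:" as name(argument=value, ...), one argument or row to a line, values as JSON. servo_tool: Moves the arm, as the interface text tells. Its arguments: {"type":"object","properties":{"motion":{"type":"array","items":{"type":"array","items":{"type":"number"}}},"squeeze":{"type":"number"}},"required":["motion"]}

```bash
mkdir -p pics; cat > h.py <<'E'
import numpy as np, cv2
from station import ctrl
def cam(n):
    c=ctrl.camera(n); return c
def save(c,f): cv2.imwrite('pics/'+f,c['image'][:,:,::-1])
def proj(c,P):
    p=np.c_[np.atleast_2d(P),np.ones(len(np.atleast_2d(P)))]@np.array(c['camera_from_world']).T
    x,y,z=p[:,0],-p[:,1],-p[:,2]
    return np.c_[c['fx']*x/z+c['cx'],c['fy']*y/z+c['cy']]
def ray(c,u,v):
    T=np.linalg.inv(np.array(c['camera_from_world'])); d=np.array([(u-c['cx'])/c['fx'],-(v-c['cy'])/c['fy'],-1])
    return T[:3,3],T[:3,:3]@d
def atz(c,u,v,z):
    o,d=ray(c,u,v); return o+d*(z-o[2])/d[2]
def tri(c1,p1,c2,p2):
    A=np.zeros((3,3));b=np.zeros(3);rs=[]
    for c,p in((c1,p1),(c2,p2)):
        o,d=ray(c,*p);d=d/np.linalg.norm(d);M=np.eye(3)-np.outer(d,d);A+=M;b+=M@o;rs.append((o,d))
    X=np.linalg.solve(A,b);return X,[np.linalg.norm(np.cross(X-o,d)) for o,d in rs]
E
python3 - <<'E'
from h import *
a=cam('top');b=cam('side')
save(a,'top0.png');save(b,'side0.png')
print({k:v for k,v in a.items() if k!='image'});print({k:v for k,v in b.items() if k!='image'})
o=ctrl.get_obs();print(o['time_s'],o['ee_pos'],o['eef_rot'],o['grip_width'])
E
```

```text
{'fx': 379.11992204767154, 'fy': 379.11992204767154, 'cx': 283.98723885937045, 'cy': 203.13223454840522, 'camera_from_world': array([[-3.11307207e-03, -9.99798692e-01,  1.98212895e-02,
        -1.81716248e-02],
       [ 9.85334508e-01,  3.14822999e-04,  1.70633548e-01,
        -5.19576389e-01],
       [-1.70605439e-01,  2.00617951e-02,  9.85135173e-01,
        -1.01279817e+00],
       [ 0.00000000e+00,  0.00000000e+00,  0.00000000e+00,
         1.00000000e+00]])}
{'fx': 440.59466641569344, 'fy': 440.59466641569344, 'cx': 283.47563824181, 'cy': 209.08081593296038, 'camera_from_world': array([[-0.91379805, -0.40588971,  0.01505536,  0.47554539],
       [ 0.30459317, -0.66028155,  0.68647743, -0.22001953],
       [-0.26869335,  0.6318875 ,  0.72699523, -1.04241873],
       [ 0.        ,  0.        ,  0.        ,  1.        ]])}
0.1 [ 0.16399993 -0.52495013  0.40414902] [-3.14056871e+00 -6.09290840e-05  3.02810181e-01] 0.09366736704302091
```

View pics/top0.png

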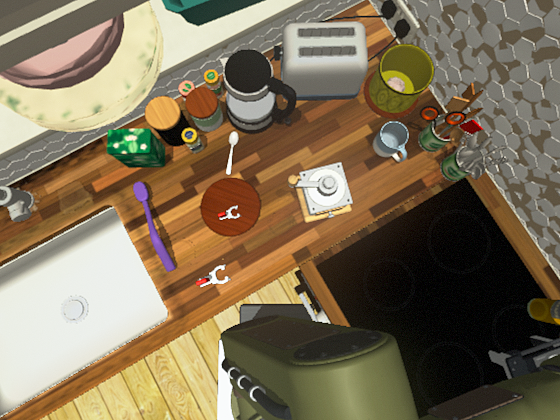

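View pics/side0.png

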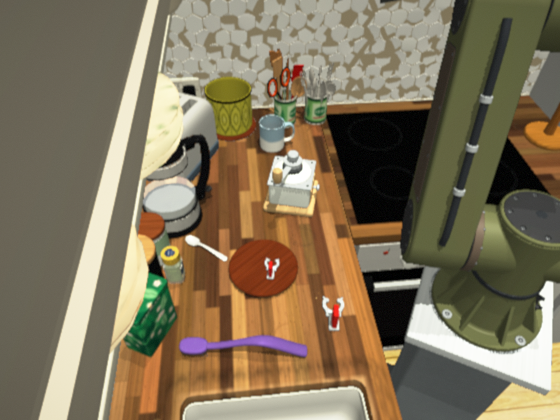

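The open image candidates for the clip are top (229,212) on the trivet (side 271,267), smaller, and top (213,277) on the worktop (side 334,313), larger. I choose the one on the trivet, as the task describes. I'll check it in one close composite.

```bash
cat > tiles.py <<'E'
from h import *
def tiles(specs,f,s=5):
    T=[cv2.resize(c['image'][y:y+60,x:x+80,::-1],None,fx=s,fy=s,interpolation=cv2.INTER_CUBIC) for c,x,y in specs]
    cv2.imwrite('pics/'+f,np.vstack([np.hstack(T[:2]),np.hstack(T[2:])]))
E
python3 - <<'E'
from tiles import *
a=cam('top');b=cam('side')
tiles([(a,190,180),(a,280,155),(b,230,238),(b,252,145)],'t0.png')
E
```

```text
(no output)
```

View pics/t0.png

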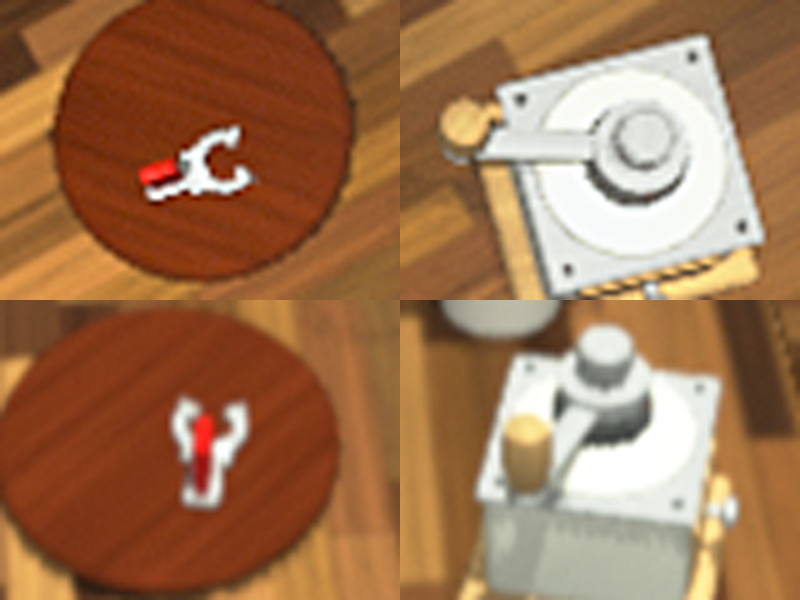

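The trivet clip is the small one: tab at top (222,214), side (271,268), mouth to the right in top. In the mill tiles the head tip is at top (328.6,182.4), side (293,153.6) and the knob is on the image left. Next come the positions.

```bash
python3 - <<'E'
from h import *
from scipy.optimize import least_squares
a=cam('top');b=cam('side')
H,e=tri(a,(328.6,182.4),b,(293.0,152.6));print('head tip',H,e)
# knob top centre: top tile (465,120)->, side tile (528,425)
K,e=tri(a,(280+66/5,155+118/5),b,(252+128/5,145+126/5));print('knob top',K,e)
def red(c,x0,y0,x1,y1):
    im=c['image'][y0:y1,x0:x1].astype(int);w=np.clip((im[:,:,0]-np.maximum(im[:,:,1],im[:,:,2])-110)/60,0,1)
    ys,xs=np.mgrid[y0:y1,x0:x1];print(w.sum());return (xs*w).sum()/w.sum(),(ys*w).sum()/w.sum()
ra=red(a,210,205,250,225);rb=red(b,255,250,290,285);print(ra,rb)
T,e=tri(a,ra,b,rb);print('tab',T,e)
n1=[atz(a,190+237/5,180+132/5,.0225),atz(b,230+183/5,238+103/5,.0225)]
n2=[atz(a,190+250/5,180+183/5,.0225),atz(b,230+240/5,238+108/5,.0225)]
print('noses',n1,n2)
m=(sum(n1)+sum(n2))/4;d=m-T;print('yaw from mid',np.degrees(np.arctan2(d[1],d[0])))
for p,q in((n1,n2),):
    for i in(0,1):
        v=p[i]-q[i];print('nose sep',np.linalg.norm(v),'perp yaw',np.degrees(np.arctan2(v[1],v[0]))-90)
E
```

```text
head tip [ 0.55169106 -0.12757196  0.16732223] [np.float64(0.0008957784178611603), np.float64(0.0008957784178612903)]
knob top [ 0.55752842 -0.03934246  0.17568381] [np.float64(0.0008196189916552564), np.float64(0.0008196189916552816)]
23.5
28.383333333333333
(np.float64(220.922695035461), np.float64(213.82624113475174)) (np.float64(270.25132119788606), np.float64(265.13623018203174))
tab [0.48718491 0.15340371 0.06056326] [np.float64(1.0890540697608142e-05), np.float64(1.0890540697543294e-05)]
noses [array([0.51396426, 0.11292517, 0.0225    ]), array([0.51587921, 0.11412445, 0.0225    ])] [array([0.48475927, 0.10507513, 0.0225    ]), array([0.48890337, 0.10516076, 0.0225    ])]
yaw from mid -72.74563301537158
nose sep 0.03024160098202758 perp yaw -74.95500325427872
nose sep 0.028426109216943954 perp yaw -71.61908022447611
```

```bash
cat > ov.py <<'E'
from h import *
def circ(C,r,n=48):
    t=np.linspace(0,2*np.pi,n,endpoint=False);return np.c_[C[0]+r*np.cos(t),C[1]+r*np.sin(t),np.full(n,C[2])]
def tile(c,x,y,curves,s=10,w=40,h=30):
    im=cv2.resize(c['image'][y:y+h,x:x+w,::-1],None,fx=s,fy=s,interpolation=cv2.INTER_CUBIC)
    for P,col in curves:
        uv=((proj(c,P)-[x,y]+.5)*s).astype(int); cv2.polylines(im,[uv.reshape(-1,1,2)],True,col,1)
    return im
E
python3 - <<'E'
from ov import *
a=cam('top');b=cam('side');T=[]
for h in(.141,.147):
    A=atz(a,328.6,182.4,h+.0225);print(h,A)
    A=A[:2]
    hd=circ([*A,h+.0225],.015);hb=circ([*A,h],.025);K=atz(a,280+66/5,155+118/5,h+.0385);print('knob',K,np.linalg.norm(K[:2]-A))
    kn=circ(K,.0135)
    cur=[(hd,(0,0,255)),(hb,(0,200,0)),(kn,(255,0,0))]
    T.append(np.hstack([tile(b,264,143,cur,8,50,38),tile(a,290,160,cur,8,50,38)]))
cv2.imwrite('pics/ov1.png',np.vstack(T)[:600,:800])
E
```

```text
0.141 [ 0.55167328 -0.12827901  0.1635    ]
knob [ 0.55743348 -0.0390012   0.1795    ] 0.0894634428346139
0.147 [ 0.5502919  -0.12743033  0.1695    ]
knob [ 0.55598965 -0.03872797  0.1855    ] 0.08888516385396492
```

View pics/ov1.png

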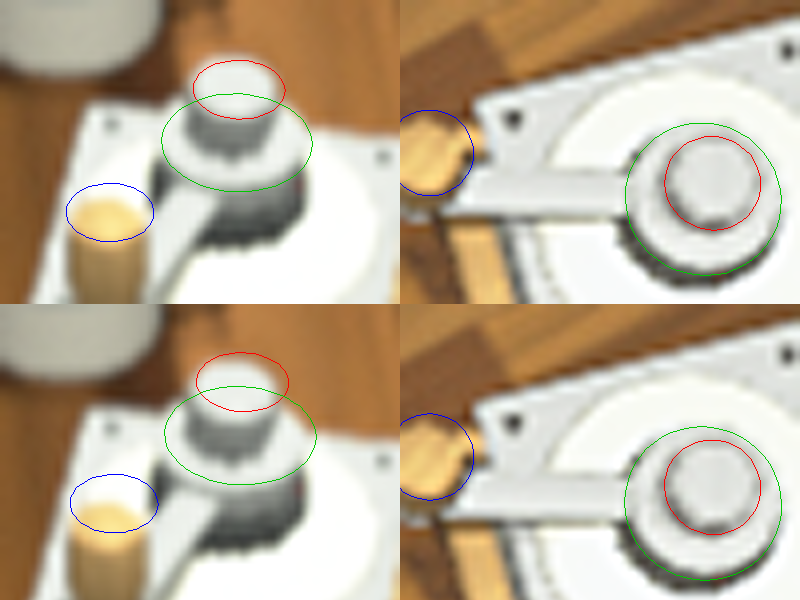

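At h = 0.141 the outlines nearly match: red head circle at side tile (238,90), image head slightly higher, and the knob slightly lower than drawn. So the hub top is about 0.142 and the axis about (0.551,-0.128). I go above the clip tab now.

Call:
servo_tool(
  motion=[
    [0, 8, 17, 0, 22],
    [0, 16, 34, 0, 44],
    [0, 24, 51, 0, 66],
    [0, 32.3, 67.8, 0, 89.2],
    [0, 32.3, 67.8, 0, 89.2],
    [0, 32.3, 67.8, 0, 89.2],
    [0, 32.3, 67.8, 0, 89.2],
    [0, 32.3, 67.8, 0, 89.2],
    [0, 32.3, 67.8, 0, 89.2],
    [0, 32.3, 67.8, 0, 89.2],
    [0, 32.3, 67.8, 0, 89.2],
    [0, 32.3, 67.8, 0, 89.2],
    [0, 32.3, 67.8, -5, 89.2],
    [0.4, 32.3, 67.8, -10, 89.2],
    [0.4, 32.3, 67.8, -12, 89.2],
    [0.4, 32.3, 67.8, -12, 89.2],
  ],
  squeeze=20,
)

```text
time_s: 2.4
ee_pos: [0.4868, 0.153, 0.2836]
eef_rot: [-3.139, -0.0, 1.86]
force: [0.1, 0.6, 0.9]
grip_width: 0.0672
grip_force: 0.0
```

```bash
python3 - <<'E'
from ov import *
a=cam('top');b=cam('side')
t=np.hstack([tile(a,190,165,[],5,80,80),tile(b,230,200,[],5,80,90)[:400]])
cv2.imwrite('pics/g1.png',t)
E
```

```text
(no output)
```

View pics/g1.png

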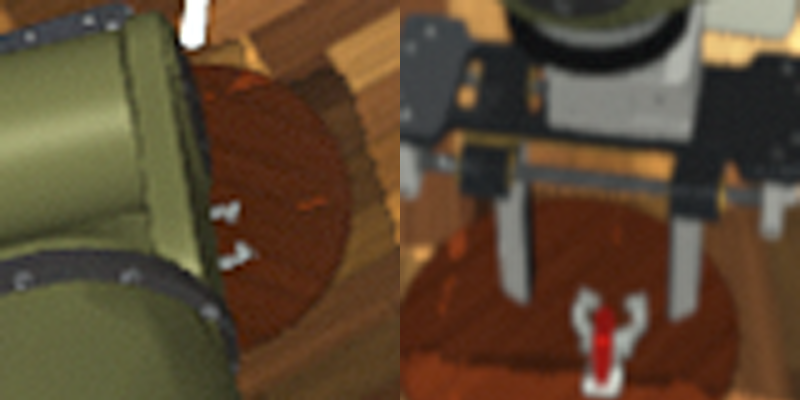

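The fingers straddle the tab in side, with tips at (515,300) and (683,318) and the tab at (604,345). Descend and grip.

Call:
servo_tool(
  motion=[
    [0.4, 0, 0, -3, 0],
    [0.4, 0, 0, -5.6, 0],
    [0.4, 0, 0, -5.6, 0],
    [0.6, 0, 0, -5.6, 0],
    [0.8, 0, 0, -5.6, 0],
    [1, 0, 0, -5.6, 0],
    [1, 0, 0, -5.6, 0],
    [1, 0, 0, -5.6, 0],
    [1, 0, 0, -5.6, 0],
    [1, 0, 0, -5.6, 0],
  ],
  squeeze=25,
)

```text
time_s: 3.75
ee_pos: [0.487, 0.153, 0.2287]
eef_rot: [3.142, 0.0, 1.86]
force: [-0.6, -0.3, 1.1]
grip_width: 0.0078
grip_force: 25.0
```

Call:
servo_tool(
  motion=[
    [1, 0, 0, 3, 0],
    [1, 0, 0, 8, 0],
    [1, 0, -2, 13, 10],
    [1, -1, -7, 19, 20],
    [1, -2, -12, 19, 30],
    [1, -3, -17, 19, 40],
    [1, -3, -22, 19, 50],
    [1, -3, -26, 19, 60],
    [1, -3, -28.1, 19, 70],
    [1, -3, -28.1, 19, 73.4],
    [1, -3, -28.1, 19, 73.4],
    [1, -3, -28.1, 19, 73.4],
    [1, -3, -28.1, 19, 73.4],
  ],
)

```text
time_s: 5.38
ee_pos: [0.457, -0.1277, 0.4187]
eef_rot: [-3.142, 0.0, 3.14]
force: [0.2, 0.4, -0.1]
grip_width: 0.0075
grip_force: 25.0
```

```bash
python3 - <<'E'
from ov import *
o=ctrl.get_obs();print(o['ee_pos'],o['eef_rot'],o['force'],o['qpos'])
a=cam('top');b=cam('side')
e=np.array(o['ee_pos'])
tab=e+[0,0,-.1847];eye=tab+[.034,0,-.0215]
cur=[(circ(eye,.009),(0,0,255)),(np.array([[tab[0]+sx*.01,tab[1]+sy*.004,tab[2]+.0195] for sx,sy in((1,1),(1,-1),(-1,-1),(-1,1))]),(255,0,0))]
t=np.hstack([tile(a,285,140,cur,5,80,80),tile(b,258,110,cur,5,80,80)])
cv2.imwrite('pics/g2.png',t)
E
```

```text
[ 0.45702911 -0.1277029   0.41865834] [-3.14155723e+00  6.48440384e-06  3.14026125e+00] [ 0.16927515  0.358565   -0.09393758] [-3.49670526e-01  1.18984037e-01  1.70645795e+00 -3.21210601e-05
  1.31613248e+00 -1.91912736e+00]
```

View pics/g2.png

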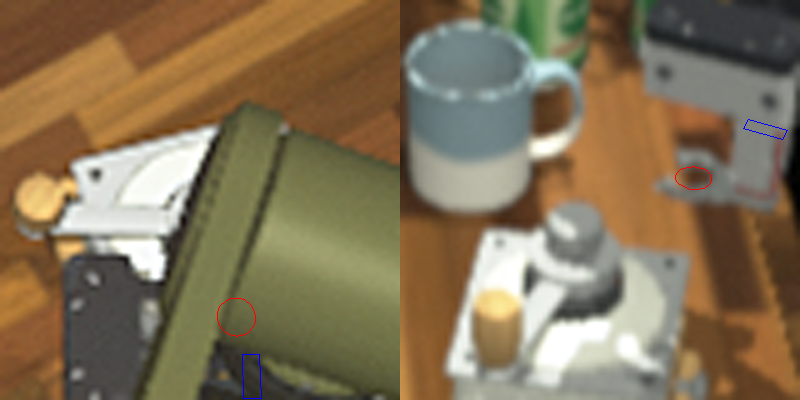

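The side view shows the clip held level and the mouth toward the mill, with the eye at tile (695,175) where predicted. Next I lower the nose over the hub's rim, short of the head, and feel for contact.

Call:
servo_tool(
  motion=[
    [1, 1, 0, -2, 0.1],
    [1, 2.6, 0, -4, 0.1],
    [1, 2.6, 0, -5.5, 0.1],
    [1, 2.6, 0, -6.2, 0.1],
    [1, 2.6, 0, -6.2, 0.1],
    [1, 2.6, 0, -6.2, 0.1],
  ],
)

```text
time_s: 6.22
ee_pos: [0.4829, -0.128, 0.3574]
eef_rot: [-3.141, 0.001, -3.141]
force: [-0.3, -0.3, -0.1]
grip_width: 0.0075
grip_force: 25.0
```

Call:
servo_tool(
  motion=[
    [1, 0, 0, -0.1, 0],
    [1, 0, 0, -0.15, 0],
    [1, 0, 0, -0.2, 0],
    [1, 0, 0, -0.2, 0],
  ],
)

```text
time_s: 6.72
ee_pos: [0.483, -0.128, 0.3546]
eef_rot: [3.142, -0.0, -3.141]
force: [0.3, 0.2, 0.0]
grip_width: 0.0081
grip_force: 25.0
```

Call:
servo_tool(
  motion=[
    [1, 0, 0, -0.1, 0],
    [1, 0, 0, -0.1, 0],
  ],
)

```text
time_s: 6.98
ee_pos: [0.483, -0.128, 0.3535]
eef_rot: [3.142, -0.0, -3.141]
force: [-0.1, -0.2, -0.4]
grip_width: 0.0076
grip_force: 25.0
```

Call:
servo_tool(
  motion=[
    [1, 0, 0, -0.1, 0],
    [1, 0, 0, -0.1, 0],
  ],
)

```text
time_s: 7.22
ee_pos: [0.483, -0.128, 0.3526]
eef_rot: [3.142, -0.0, -3.141]
force: [0.1, -0.1, -1.1]
grip_width: 0.0081
grip_force: 25.0
```

Call:
servo_tool(
  motion=[
    [1, 0, 0, -0.1, 0],
    [1, 0, 0, -0.1, 0],
  ],
)

```text
time_s: 7.48
ee_pos: [0.483, -0.128, 0.3516]
eef_rot: [3.142, -0.0, -3.141]
force: [0.1, -0.2, -1.1]
grip_width: 0.0081
grip_force: 25.0
```

Call:
servo_tool(
  motion=[
    [1, 0, 0, -0.05, 0],
    [1, 0, 0, -0.05, 0],
  ],
)

```text
time_s: 7.72
ee_pos: [0.483, -0.128, 0.3511]
eef_rot: [3.142, -0.0, -3.141]
force: [0.2, -0.7, 0.0]
grip_width: 0.0081
grip_force: 25.0
```

Call:
servo_tool(
  motion=[
    [1, 0, 0, -0.05, 0],
    [1, 0, 0, -0.05, 0],
  ],
)

```text
time_s: 7.98
ee_pos: [0.483, -0.128, 0.3506]
eef_rot: [-3.142, -0.0, -3.141]
force: [0.3, -1.0, -0.9]
grip_width: 0.0079
grip_force: 25.0
```

Call:
servo_tool(
  motion=[
    [1, 0, 0, -0.05, 0],
    [1, 0, 0, -0.05, 0],
  ],
)

```text
time_s: 8.22
ee_pos: [0.483, -0.128, 0.3501]
eef_rot: [3.142, -0.0, -3.141]
force: [-0.4, -0.3, -0.5]
grip_width: 0.0077
grip_force: 25.0
```

Call:
servo_tool(
  motion=[
    [1, 0, 0, -0.05, 0],
    [1, 0, 0, -0.05, 0],
  ],
)

```text
time_s: 8.48
ee_pos: [0.483, -0.128, 0.3496]
eef_rot: [-3.142, -0.0, -3.141]
force: [-0.2, 0.6, -0.3]
grip_width: 0.0078
grip_force: 25.0
```

Call:
servo_tool(
  motion=[
    [1, 0, 0, -0.05, 0],
    [1, 0, 0, -0.05, 0],
  ],
)

```text
time_s: 8.72
ee_pos: [0.483, -0.128, 0.3491]
eef_rot: [3.142, -0.0, -3.141]
force: [0.2, 0.2, -0.9]
grip_width: 0.0075
grip_force: 25.0
```

```bash
python3 - <<'E'
from ov import *
b=cam('side');o=ctrl.get_obs();e=np.array(o['ee_pos']);print(e,o['force'])
eye=e+[.034,0,-.2062]
A=[.552,-.1275];h=.1415
cur=[(circ(eye,.009),(0,0,255)),(circ([*A,h],.025),(0,200,0)),(circ([*A,h+.0225],.015),(255,0,255))]
t=np.hstack([tile(b,270,130,[],8,50,50),tile(b,270,130,cur,8,50,50)])
cv2.imwrite('pics/g3.png',t)
E
```

```text
[ 0.48299718 -0.12796172  0.34912005] [-0.15558823 -0.13363128 -2.04332014]
```

View pics/g3.png

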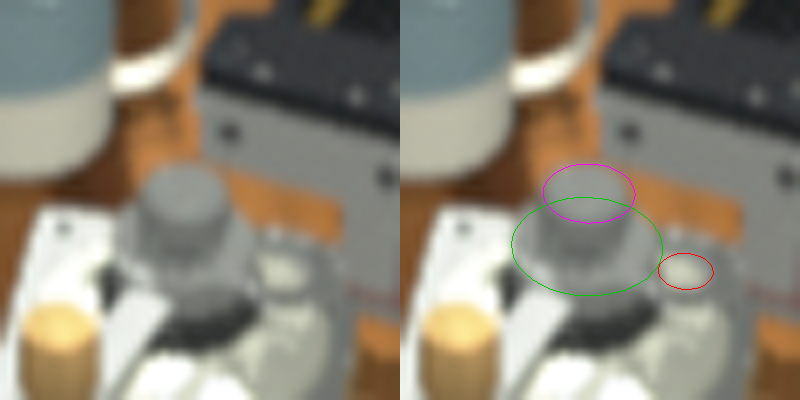

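The side picture shows the nose still at the hub's rim (tile 255,270; hub edge 250), so it isn't over the hub yet. I go up, forward 7 mm, then feel again.

Call:
servo_tool(
  motion=[
    [1, 0, 0, 0.4, 0],
    [1, 0, 0, 0.7, 0],
    [1, 0.3, 0, 0.7, 0],
    [1, 0.7, 0, 0.7, 0],
    [1, 0.7, 0, 0.7, 0],
  ],
)

```text
time_s: 9.4
ee_pos: [0.4903, -0.128, 0.356]
eef_rot: [3.142, -0.0, -3.141]
force: [-0.1, 0.1, -0.6]
grip_width: 0.008
grip_force: 25.0
```

Call:
servo_tool(
  motion=[
    [1, 0, 0, -0.05, 0],
    [1, 0, 0, -0.1, 0],
    [1, 0, 0, -0.1, 0],
  ],
)

```text
time_s: 9.78
ee_pos: [0.49, -0.128, 0.3551]
eef_rot: [3.142, -0.0, -3.141]
force: [0.2, 0.8, -0.4]
grip_width: 0.0075
grip_force: 25.0
```

Call:
servo_tool(
  motion=[
    [1, 0, 0, -0.05, 0],
    [1, 0, 0, -0.05, 0],
  ],
)

```text
time_s: 10.02
ee_pos: [0.49, -0.128, 0.3546]
eef_rot: [-3.142, -0.0, -3.141]
force: [0.7, 1.0, -0.2]
grip_width: 0.0081
grip_force: 25.0
```

Call:
servo_tool(
  motion=[
    [1, 0, 0, -0.05, 0],
    [1, 0, 0, -0.05, 0],
  ],
)

```text
time_s: 10.28
ee_pos: [0.49, -0.128, 0.3541]
eef_rot: [3.142, 0.0, -3.141]
force: [0.1, 0.3, 0.3]
grip_width: 0.0077
grip_force: 25.0
```

Call:
servo_tool(
  motion=[
    [1, 0, 0, -0.05, 0],
    [1, 0, 0, -0.05, 0],
  ],
)

```text
time_s: 10.52
ee_pos: [0.49, -0.128, 0.3536]
eef_rot: [-3.142, -0.0, -3.141]
force: [-0.2, 0.5, -0.8]
grip_width: 0.008
grip_force: 25.0
```

Call:
servo_tool(
  motion=[
    [1, 0, 0, -0.05, 0],
    [1, 0, 0, -0.05, 0],
  ],
)

```text
time_s: 10.78
ee_pos: [0.49, -0.128, 0.3531]
eef_rot: [3.142, -0.0, -3.141]
force: [-0.1, 0.2, 0.1]
grip_width: 0.008
grip_force: 25.0
```

Call:
servo_tool(
  motion=[
    [1, 0, 0, -0.05, 0],
    [1, 0, 0, -0.05, 0],
  ],
)

```text
time_s: 11.02
ee_pos: [0.49, -0.128, 0.3526]
eef_rot: [-3.142, -0.0, -3.141]
force: [0.1, 0.7, -0.1]
grip_width: 0.008
grip_force: 25.0
```

Call:
servo_tool(
  motion=[
    [1, 0, 0, -0.05, 0],
    [1, 0, 0, -0.05, 0],
  ],
)

```text
time_s: 11.28
ee_pos: [0.49, -0.128, 0.3521]
eef_rot: [3.142, -0.0, -3.141]
force: [-0.6, 0.2, -0.4]
grip_width: 0.0079
grip_force: 25.0
```

Call:
servo_tool(
  motion=[
    [1, 0, 0, -0.05, 0],
    [1, 0, 0, -0.05, 0],
  ],
)

```text
time_s: 11.52
ee_pos: [0.49, -0.128, 0.3516]
eef_rot: [3.142, -0.0, -3.141]
force: [0.5, 0.0, -0.1]
grip_width: 0.008
grip_force: 25.0
```

Call:
servo_tool(
  motion=[
    [1, 0, 0, -0.05, 0],
    [1, 0, 0, -0.05, 0],
  ],
)

```text
time_s: 11.78
ee_pos: [0.49, -0.128, 0.3511]
eef_rot: [3.142, -0.0, -3.141]
force: [0.0, 0.7, -0.4]
grip_width: 0.0078
grip_force: 25.0
```

Call:
servo_tool(
  motion=[
    [1, 0, 0, -0.05, 0],
    [1, 0, 0, -0.05, 0],
  ],
)

```text
time_s: 12.02
ee_pos: [0.49, -0.128, 0.3506]
eef_rot: [-3.142, -0.0, -3.141]
force: [0.7, -0.5, 0.3]
grip_width: 0.0081
grip_force: 25.0
```

Call:
servo_tool(
  motion=[
    [1, 0, 0, -0.05, 0],
    [1, 0, 0, -0.05, 0],
  ],
)

```text
time_s: 12.28
ee_pos: [0.49, -0.128, 0.3502]
eef_rot: [-3.142, 0.0, -3.141]
force: [0.1, 0.2, 0.6]
grip_width: 0.008
grip_force: 25.0
```

Call:
servo_tool(
  motion=[
    [1, 0, 0, -0.05, 0],
    [1, 0, 0, -0.05, 0],
  ],
)

```text
time_s: 12.52
ee_pos: [0.4901, -0.128, 0.35]
eef_rot: [-3.141, 0.001, -3.141]
force: [-0.3, 0.1, 4.5]
grip_width: 0.0074
grip_force: 25.0
```

Contact at TCP z ≈ 0.350, so hub top ≈ 0.1415. Raise 0.7 mm and slide in.

Call:
servo_tool(
  motion=[
    [1, 0, 0.03, 0.09, 0],
    [1, 0, 0.03, 0.09, 0],
    [1, 0.3, 0.03, 0.09, 0],
    [1, 0.6, 0.03, 0.09, 0],
    [1, 0.6, 0.03, 0.09, 0],
  ],
)

```text
time_s: 13.15
ee_pos: [0.4962, -0.1277, 0.3504]
eef_rot: [3.142, -0.0, -3.141]
force: [-0.3, 0.2, 0.1]
grip_width: 0.0076
grip_force: 25.0
```

Call:
servo_tool(
  motion=[
    [1, 0.1, 0, 0, 0],
    [1, 0.2, 0, 0, 0],
    [1, 0.2, 0, 0, 0],
  ],
)

```text
time_s: 13.52
ee_pos: [0.498, -0.1277, 0.3505]
eef_rot: [-3.142, 0.0, -3.141]
force: [0.6, 0.7, -0.2]
grip_width: 0.0079
grip_force: 25.0
```

Call:
servo_tool(
  motion=[
    [1, 0.1, 0, 0, 0],
    [1, 0.2, 0, 0, 0],
    [1, 0.2, 0, 0, 0],
  ],
)

```text
time_s: 13.9
ee_pos: [0.5001, -0.1277, 0.3505]
eef_rot: [3.142, -0.0, -3.141]
force: [0.1, 0.8, -0.5]
grip_width: 0.0076
grip_force: 25.0
```

Call:
servo_tool(
  motion=[
    [1, 0.1, 0, 0, 0],
    [1, 0.2, 0, 0, 0],
    [1, 0.2, 0, 0, 0],
  ],
)

```text
time_s: 14.28
ee_pos: [0.5021, -0.1277, 0.3505]
eef_rot: [3.142, -0.0, -3.141]
force: [-0.8, 0.2, -0.5]
grip_width: 0.0081
grip_force: 25.0
```

Call:
servo_tool(
  motion=[
    [1, 0.1, 0, 0, 0],
    [1, 0.1, 0, 0, 0],
  ],
)

```text
time_s: 14.52
ee_pos: [0.503, -0.1278, 0.3504]
eef_rot: [-3.141, -0.0, -3.141]
force: [-1.7, -1.9, -0.8]
grip_width: 0.0076
grip_force: 25.0
```

Call:
servo_tool(
  motion=[
    [1, 0.1, 0, 0, 0],
    [1, 0.1, 0, 0, 0],
  ],
)

```text
time_s: 14.78
ee_pos: [0.5039, -0.1278, 0.3504]
eef_rot: [-3.141, -0.001, -3.141]
force: [-3.8, -3.8, -1.0]
grip_width: 0.0079
grip_force: 25.0
```

Call:
servo_tool(
  motion=[
    [1, 0.1, 0, 0, 0],
    [1, 0.1, 0, 0, 0],
  ],
)

```text
time_s: 15.02
ee_pos: [0.5049, -0.128, 0.3505]
eef_rot: [-3.141, -0.001, -3.141]
force: [-4.3, -4.7, -1.9]
grip_width: 0.0077
grip_force: 25.0
```

Call:
servo_tool(
  motion=[
    [1, 0, -0.05, 0, 0],
    [1, 0, -0.1, 0, 0],
    [1, 0, -0.1, 0, 0],
  ],
)

```text
time_s: 15.4
ee_pos: [0.505, -0.1288, 0.3505]
eef_rot: [-3.141, -0.0, -3.141]
force: [-3.6, -3.7, -0.7]
grip_width: 0.0075
grip_force: 25.0
```

Call:
servo_tool(
  motion=[
    [1, 0.1, 0, 0, 0],
    [1, 0.1, 0, 0, 0],
  ],
)

```text
time_s: 15.65
ee_pos: [0.506, -0.1288, 0.3506]
eef_rot: [-3.141, 0.0, -3.141]
force: [-3.1, -5.5, -0.4]
grip_width: 0.0077
grip_force: 25.0
```

Call:
servo_tool(
  motion=[
    [1, 0, -0.05, 0, 0],
    [1, 0, -0.1, 0, 0],
    [1, 0, -0.1, 0, 0],
  ],
)

```text
time_s: 16.02
ee_pos: [0.506, -0.1296, 0.3505]
eef_rot: [3.141, 0.0, -3.141]
force: [-2.0, -2.6, -1.2]
grip_width: 0.0077
grip_force: 25.0
```

Call:
servo_tool(
  motion=[
    [1, 0, -0.05, 0, 0],
    [1, 0, -0.05, 0, 0],
  ],
)

```text
time_s: 16.27
ee_pos: [0.506, -0.1301, 0.3506]
eef_rot: [3.141, 0.0, -3.141]
force: [-2.9, -0.4, 0.3]
grip_width: 0.0078
grip_force: 25.0
```

Laterally balanced at y ≈ -0.130. Push on.

Call:
servo_tool(
  motion=[
    [1, 0.1, 0, 0, 0],
    [1, 0.1, 0, 0, 0],
  ],
)

```text
time_s: 16.52
ee_pos: [0.507, -0.1301, 0.3504]
eef_rot: [3.141, -0.0, -3.141]
force: [-3.7, -1.3, -0.5]
grip_width: 0.0074
grip_force: 25.0
```

Call:
servo_tool(
  motion=[
    [1, 0.1, 0, 0, 0],
    [1, 0.1, 0, 0, 0],
  ],
)

```text
time_s: 16.77
ee_pos: [0.508, -0.1301, 0.3504]
eef_rot: [3.141, -0.0, -3.141]
force: [-3.3, -1.5, -1.9]
grip_width: 0.008
grip_force: 25.0
```

Call:
servo_tool(
  motion=[
    [1, 0.1, 0, 0, 0],
    [1, 0.1, 0, 0, 0],
  ],
)

```text
time_s: 17.02
ee_pos: [0.509, -0.1301, 0.3505]
eef_rot: [3.141, -0.0, -3.141]
force: [-3.7, -0.9, -1.3]
grip_width: 0.0079
grip_force: 25.0
```

Call:
servo_tool(
  motion=[
    [1, 0.1, -0.03, 0, 0],
    [1, 0.1, -0.03, 0, 0],
  ],
)

```text
time_s: 17.27
ee_pos: [0.5101, -0.1304, 0.3505]
eef_rot: [3.141, 0.0, -3.141]
force: [-2.0, -0.2, -1.4]
grip_width: 0.008
grip_force: 25.0
```

Call:
servo_tool(
  motion=[
    [1, 0.1, 0, 0, 0],
    [1, 0.1, 0, 0, 0],
  ],
)

```text
time_s: 17.52
ee_pos: [0.5112, -0.1304, 0.3506]
eef_rot: [-3.142, 0.001, -3.141]
force: [-0.9, 0.3, -1.8]
grip_width: 0.0078
grip_force: 25.0
```

Call:
servo_tool(
  motion=[
    [1, 0.1, 0, 0, 0],
    [1, 0.1, 0, 0, 0],
  ],
)

```text
time_s: 17.77
ee_pos: [0.5122, -0.1304, 0.3507]
eef_rot: [-3.142, 0.001, -3.141]
force: [0.7, 0.4, -1.8]
grip_width: 0.008
grip_force: 25.0
```

Over the peak; now seat until it stops.

Call:
servo_tool(
  motion=[
    [1, 0.1, 0, 0, 0],
    [1, 0.1, 0, 0, 0],
  ],
)

```text
time_s: 18.02
ee_pos: [0.5132, -0.1305, 0.3507]
eef_rot: [-3.141, 0.001, -3.141]
force: [1.6, 0.2, -1.1]
grip_width: 0.0078
grip_force: 25.0
```

Call:
servo_tool(
  motion=[
    [1, 0.1, 0, 0, 0],
    [1, 0.1, 0, 0, 0],
  ],
)

```text
time_s: 18.27
ee_pos: [0.5142, -0.1305, 0.3507]
eef_rot: [-3.141, 0.001, -3.141]
force: [3.1, 0.5, -1.4]
grip_width: 0.0076
grip_force: 25.0
```

Call:
servo_tool(
  motion=[
    [1, 0.1, 0, 0, 0],
    [1, 0.1, 0, 0, 0],
  ],
)

```text
time_s: 18.52
ee_pos: [0.5151, -0.1305, 0.3506]
eef_rot: [-3.142, 0.001, -3.141]
force: [3.0, 0.7, -1.2]
grip_width: 0.008
grip_force: 25.0
```

Call:
servo_tool(
  motion=[
    [1, 0.05, 0, 0, 0],
    [1, 0.05, 0, 0, 0],
  ],
)

```text
time_s: 18.77
ee_pos: [0.5155, -0.1305, 0.3506]
eef_rot: [-3.142, 0.0, -3.141]
force: [2.2, 0.4, -0.9]
grip_width: 0.0076
grip_force: 25.0
```

Call:
servo_tool(
  motion=[
    [1, 0.05, 0, 0, 0],
    [1, 0.05, 0, 0, 0],
  ],
)

```text
time_s: 19.02
ee_pos: [0.516, -0.1305, 0.3506]
eef_rot: [-3.142, 0.0, -3.141]
force: [2.3, -0.1, -0.5]
grip_width: 0.008
grip_force: 25.0
```

Call:
servo_tool(
  motion=[
    [1, 0.05, 0, 0, 0],
    [1, 0.05, 0, 0, 0],
  ],
)

```text
time_s: 19.27
ee_pos: [0.5165, -0.1305, 0.3505]
eef_rot: [-3.142, 0.0, -3.141]
force: [2.1, 0.2, -0.5]
grip_width: 0.0075
grip_force: 25.0
```

Call:
servo_tool(
  motion=[
    [1, 0.05, 0, 0, 0],
    [1, 0.05, 0, 0, 0],
  ],
)

```text
time_s: 19.52
ee_pos: [0.517, -0.1305, 0.3505]
eef_rot: [3.142, 0.0, -3.141]
force: [1.4, 0.7, -0.8]
grip_width: 0.0078
grip_force: 25.0
```

Call:
servo_tool(
  motion=[
    [1, 0.05, 0, 0, 0],
    [1, 0.05, 0, 0, 0],
  ],
)

```text
time_s: 19.77
ee_pos: [0.5175, -0.1305, 0.3505]
eef_rot: [-3.142, -0.0, -3.141]
force: [1.5, -0.0, -0.8]
grip_width: 0.0082
grip_force: 25.0
```

Call:
servo_tool(
  motion=[
    [1, 0.05, 0, 0, 0],
    [1, 0.05, 0, 0, 0],
  ],
)

```text
time_s: 20.02
ee_pos: [0.518, -0.1305, 0.3505]
eef_rot: [-3.142, -0.0, -3.141]
force: [0.6, 0.8, -0.7]
grip_width: 0.0077
grip_force: 25.0
```

Call:
servo_tool(
  motion=[
    [1, 0.05, 0, 0, 0],
    [1, 0.05, 0, 0, 0],
  ],
)

```text
time_s: 20.27
ee_pos: [0.5185, -0.1305, 0.3505]
eef_rot: [3.142, -0.0, -3.141]
force: [0.1, 0.3, -0.5]
grip_width: 0.0078
grip_force: 25.0
```

Call:
servo_tool(
  motion=[
    [1, 0.05, 0, 0, 0],
    [1, 0.05, 0, 0, 0],
  ],
)

```text
time_s: 20.52
ee_pos: [0.519, -0.1305, 0.3505]
eef_rot: [-3.142, -0.0, -3.141]
force: [0.3, 0.0, -0.2]
grip_width: 0.0079
grip_force: 25.0
```

Call:
servo_tool(
  motion=[
    [1, 0.05, 0, 0, 0],
    [1, 0.05, 0, 0, 0],
  ],
)

```text
time_s: 20.78
ee_pos: [0.5194, -0.1305, 0.3505]
eef_rot: [3.142, -0.0, -3.141]
force: [-0.4, -0.3, -1.0]
grip_width: 0.0077
grip_force: 25.0
```

Call:
servo_tool(
  motion=[
    [1, 0.05, 0, 0, 0],
    [1, 0.05, 0, 0, 0],
  ],
)

```text
time_s: 21.02
ee_pos: [0.5198, -0.1305, 0.3504]
eef_rot: [3.141, -0.001, -3.141]
force: [-6.2, 0.3, 1.0]
grip_width: 0.0079
grip_force: 25.0
```

Call:
servo_tool(
  motion=[
    [1, 0.05, 0, 0, 0],
    [1, 0.05, 0, 0, 0],
  ],
)

```text
time_s: 21.28
ee_pos: [0.5202, -0.1305, 0.3504]
eef_rot: [3.141, -0.002, -3.141]
force: [-8.8, 0.1, 3.0]
grip_width: 0.0077
grip_force: 25.0
```

Firm stop at TCP x ≈ 0.5194: the clip is home. Ease off, let go, lift.

Call:
servo_tool(
  motion=[
    [1, -0.06, 0, 0, 0],
    [1, -0.1, 0, 0, 0],
    [1, -0.1, 0, 0, 0],
    [0.7, -0.1, 0, 0, 0],
    [0.7, -0.1, 0, 0, 0],
    [0.7, -0.1, 0, 0, 0],
    [0.7, -0.1, 0, 0, 0],
    [0.6, -0.1, 0, 2, 0],
    [0.6, -0.1, 0, 5, 0],
    [0.6, -0.1, 0, 9, 0],
    [0.6, -0.1, 0, 12, 0],
    [0.6, -8, 10, 12, 0],
    [0.6, -8, 10, 12, 0],
    [0.6, -8, 10, 12, 0],
  ],
  squeeze=6,
)

```text
time_s: 23.02
ee_pos: [0.4388, -0.0285, 0.4713]
eef_rot: [-3.142, 0.002, -3.138]
force: [0.9, 0.6, 0.1]
grip_width: 0.0374
grip_force: 0.0
```

```bash
python3 - <<'E'
from ov import *
o=ctrl.get_obs();print(o['time_s'],o['ee_pos'],o['force'],o['grip_width'])
a=cam('top');b=cam('side')
h=.1415;A=np.array([.5534,-.130]);tab=np.array([*A,h+.024])-[.034,0,0]
for ang in(86.3,):
    K=[A[0]+.092*np.cos(np.radians(ang)),A[1]+.092*np.sin(np.radians(ang)),h+.0385];print(K)
cur=[(circ([*A,h+.0225],.015),(0,0,255)),(circ(K,.0135),(255,0,0)),(np.array([[tab[0]+sx*.01,tab[1]+sy*.004,tab[2]+.0195] for sx,sy in((1,1),(1,-1),(-1,-1),(-1,1))]),(0,200,0))]
t=np.hstack([tile(a,285,145,[],8,50,50),tile(b,262,130,cur,8,50,50)])
cv2.imwrite('pics/g4.png',t)
E
```

```text
23.025 [ 0.43875896 -0.02851772  0.47127387] [0.93928174 0.61403477 0.07667434] 0.037416851579259704
[np.float64(0.5593369723592722), np.float64(-0.03819176311895954), 0.18]
```

View pics/g4.png

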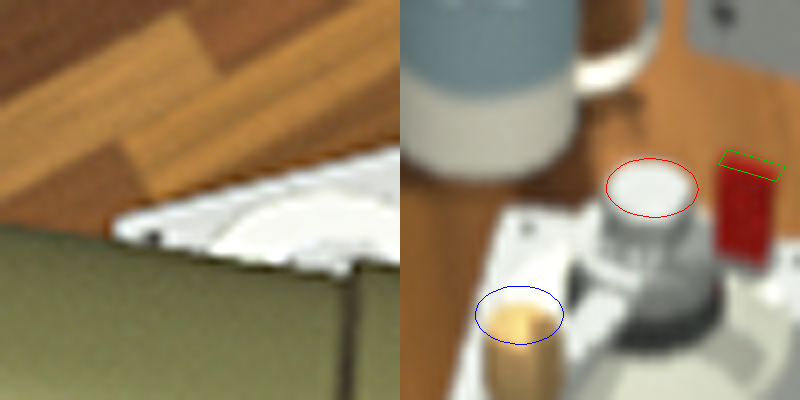

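The side picture shows the clip seated: red tab at tile (745,210) beside the head (649,188), and the knob at (522,325). Now the knob: go over it, down, grip lightly.

Call:
servo_tool(
  motion=[
    [0.35, 4, -0.3, 0, 0],
    [0.35, 8, -0.6, 0, 0],
    [0.35, 11.9, -0.8, 0, 0],
    [0.35, 11.9, -0.8, 0, 0],
    [0.35, 11.9, -0.8, -4, 0],
    [0.35, 11.9, -0.8, -8, 0],
    [0.35, 11.9, -0.8, -11, 0],
    [0.35, 11.9, -0.8, -12.3, 0],
    [0.35, 11.9, -0.8, -12.3, 0],
  ],
)

```text
time_s: 24.25
ee_pos: [0.5595, -0.0389, 0.3475]
eef_rot: [3.142, -0.001, -3.141]
force: [0.3, 0.2, 1.6]
grip_width: 0.0613
grip_force: 0.0
```

Call:
servo_tool(
  motion=[
    [0.6, 0, 0, 0, 0],
    [0.8, 0, 0, 0, 0],
    [1, 0, 0, 0, 0],
    [1, 0, 0, 0, 0],
    [1, 0, 0, 0, 0],
    [1, 0, 0, 0, 0],
  ],
  squeeze=5,
)

```text
time_s: 25.0
ee_pos: [0.5595, -0.0384, 0.3477]
eef_rot: [3.141, 0.0, -3.141]
force: [0.6, 1.4, 2.2]
grip_width: 0.0267
grip_force: 5.0
```

Call:
servo_tool(
  motion=[
    [1, 0.5, -0.05, 0, 0],
    [1, 1, -0.12, 0, 0],
    [1, 1.78, -0.29, 0, 0],
    [1, 2.54, -0.53, 0, 0],
    [1, 3.28, -0.84, 0, 0],
    [1, 3.99, -1.21, 0, 0],
    [1, 3.99, -1.21, 0, 0],
  ],
)

```text
time_s: 25.88
ee_pos: [0.6002, -0.0504, 0.3477]
eef_rot: [3.141, 0.002, -3.141]
force: [3.2, 5.1, 2.1]
grip_width: 0.0267
grip_force: 5.0
```

Call:
servo_tool(
  motion=[
    [1, 0.75, -0.4, 0, 0],
    [1, 1.36, -0.88, 0, 0],
    [1, 1.97, -1.42, 0, 0],
    [1, 2.5, -2.03, 0, 0],
    [1, 3, -2.67, 0, 0],
    [1, 3.42, -3.35, 0, 0],
    [1, 3.42, -3.35, 0, 0],
  ],
)

```text
time_s: 26.75
ee_pos: [0.6343, -0.0848, 0.3477]
eef_rot: [-3.141, 0.002, -3.141]
force: [5.7, 1.8, 2.9]
grip_width: 0.0267
grip_force: 5.0
```

Call:
servo_tool(
  motion=[
    [1, 0.38, -0.71, 0, 0],
    [1, 0.68, -1.45, 0, 0],
    [1, 0.92, -2.2, 0, 0],
    [1, 1.09, -3, 0, 0],
    [1, 1.18, -3.6, 0, 0],
    [1, 1.21, -3.96, 0, 0],
    [1, 1.21, -3.96, 0, 0],
  ],
)

```text
time_s: 27.62
ee_pos: [0.6462, -0.1246, 0.3478]
eef_rot: [-3.141, 0.002, -3.141]
force: [4.7, 0.5, 2.3]
grip_width: 0.0262
grip_force: 5.0
```

Call:
servo_tool(
  motion=[
    [1, 0.06, 0, 0, 0],
    [0.8, 0.06, 0, 0, 0],
    [0.5, 0.06, 0, 0, 0],
    [0.4, 0.06, 0, 0, 0],
    [0.4, 0.06, 0, 0, 0],
    [0.4, 0.06, 0, 3, 0],
    [0.4, 0.06, 0, 8, 0],
    [0.4, 0.06, 0, 13, 0],
    [0.4, 0.06, 0, 16, 0],
    [0.4, -8, 18, 16, 0],
    [0.4, -16, 25, 16, 0],
    [0.4, -20, 30, 16, 0],
    [0.4, -20, 30, 16, 0],
    [0.4, -20, 30, 16, 0],
    [0.4, -20, 30, 16, 0],
    [0.4, -20, 30, 16, 0],
  ],
)

```text
time_s: 29.62
ee_pos: [0.444, 0.1782, 0.5081]
eef_rot: [3.141, 0.001, -3.137]
force: [0.1, 0.2, 0.3]
grip_width: 0.0566
grip_force: 0.0
```

```bash
python3 - <<'E'
from ov import *
o=ctrl.get_obs();print(o['time_s'],o['ee_pos'],o['force'],o['grip_width'],np.abs(o['joint_vel']).max())
a=cam('top');b=cam('side')
h=.1415;A=np.array([.5534,-.130])
cur=[(circ([*A,h+.0225],.015),(0,0,255)),(circ([*A,h],.025),(0,200,0))]
t=np.hstack([tile(a,290,145,cur,6,66,66),tile(b,255,130,[],6,66,66)])
cv2.imwrite('pics/g5.png',t)
E
```

```text
29.625 [0.44402582 0.17819761 0.50807781] [0.07228752 0.18538122 0.33920783] 0.056639370534672634 0.06594677124450586
```

View pics/g5.png

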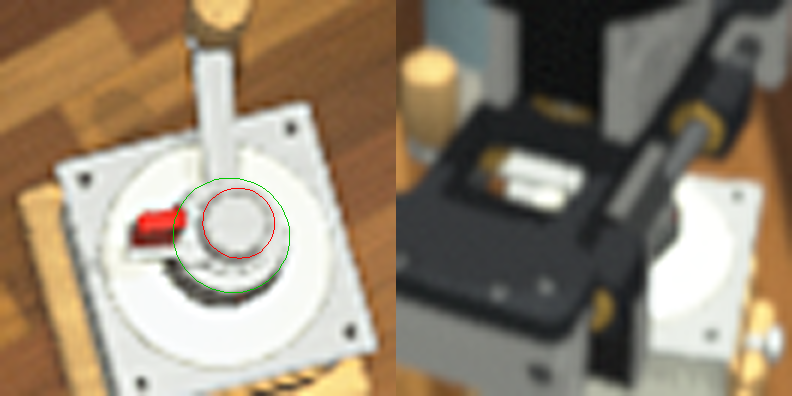

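The crank now points up in the image (knob at tile 220,10) and the clip went round with it (tab at 160,225). Clear the arm from both views and check the clip's seat numerically.

Call:
servo_tool(
  motion=[
    [0.4, 0, -5, 0, -10],
    [0.4, -2, -10, 0, -20],
    [0.4, -5, -16, 0, -30],
    [0.4, -7, -22, 0, -40],
    [0.4, -9, -28, 0, -50],
    [0.4, -11, -34, 0, -60],
    [0.4, -14, -40, 0, -70],
    [0.4, -17, -46, 0, -80],
    [0.4, -20, -52, 0, -90],
    [0.4, -24, -60, 0, -90],
    [0.4, -27, -68, 0, -90],
    [0.4, -27, -68, 0, -90],
    [0.4, -27, -68, 0, -90],
    [0.4, -27, -68, 0, -90],
    [0.4, -27, -68, 0, -90],
    [0.4, -27, -68, 0, -90],
  ],
)

```text
time_s: 31.72
ee_pos: [0.1762, -0.5028, 0.5081]
eef_rot: [3.141, 0.001, 1.573]
force: [0.2, -1.1, 0.2]
grip_width: 0.0563
grip_force: 0.0
```

```bash
cat > fit.py <<'E'
from ov import *
from scipy.optimize import least_squares
o=ctrl.get_obs();print(o['time_s'],o['ee_pos'],o['qpos'][5])
a=cam('top');b=cam('side')
def mask(c,x0,y0,x1,y1):
    im=c['image'].astype(int);m=np.zeros(im.shape[:2]);s=np.clip((im[:,:,0]-np.maximum(im[:,:,1],im[:,:,2])-20)/100,0,1)
    # red only: low green
    s*= (im[:,:,0]>2.2*im[:,:,1]);m[y0:y1,x0:x1]=s[y0:y1,x0:x1];return m
ms=[mask(a,295,160,345,205),mask(b,245,120,320,200)]
for m in ms:
    ys,xs=np.nonzero(m>.3);print(xs.min(),xs.max(),ys.min(),ys.max(),len(xs),xs.mean(),ys.mean())
def box(p):
    x,y,z,f=p;R=np.array([[np.cos(f),-np.sin(f)],[np.sin(f),np.cos(f)]])
    return np.array([[*(R@[sx*.01,sy*.004]+[x,y]),z+sz*.0195] for sx in(-1,1) for sy in(-1,1) for sz in(-1,1)])
def feats(c,p):
    uv=proj(c,box(p)).astype(np.float32);hl=cv2.convexHull(uv);M=cv2.moments(hl);u,v=M['m10']/M['m00'],M['m01']/M['m00']
    return u,v
T=[]
for m in ms:
    k=(m>.3);ys,xs=np.nonzero(k);T.append((xs.mean(),ys.mean()))
h=.1415
for f in(-75,-85,-95):
    r=least_squares(lambda q:np.r_[np.subtract(feats(a,[*q,np.radians(f)]),T[0]),np.subtract(feats(b,[*q,np.radians(f)]),T[1])],[.553,-.096,h+.024],x_scale=.01)
    p=r.x;e=p+[.034*np.cos(np.radians(f)),.034*np.sin(np.radians(f)),-.0215];print(f,'tab',p,'eye',e,'res',r.fun)
A=np.array([.5534,-.130])
cur=[(circ([*A,h+.0225],.015),(0,0,255)),(circ([*A,h],.025),(0,200,0))]
cv2.imwrite('pics/g6.png',np.hstack([tile(a,300,160,[],10,40,50),tile(b,265,130,[],10,40,50)]))
E
python3 fit.py
```

```text
31.725 [ 0.17618833 -0.5028236   0.50812357] -1.304452108800347
312 320 180 185 35 316.1714285714286 182.2
245 290 121 166 83 268.04819277108436 143.21686746987953
-75 tab [ 0.56594871 -0.10267545  0.19784182] eye [ 0.57474856 -0.13551693  0.17634182] res [ 3.72251756 -8.87143297 16.61327244  4.17421217]
-85 tab [ 0.56633751 -0.08567833  0.19763926] eye [ 0.5693008  -0.11954895  0.17613926] res [-3.30790922 -9.01458253 13.72842469  8.0681926 ]
-95 tab [ 0.57161835 -0.0913955   0.18001956] eye [ 0.56865505 -0.12526612  0.15851956] res [-1.7016205  -9.30838686 12.66872404 11.61834089]
```

View pics/g6.png

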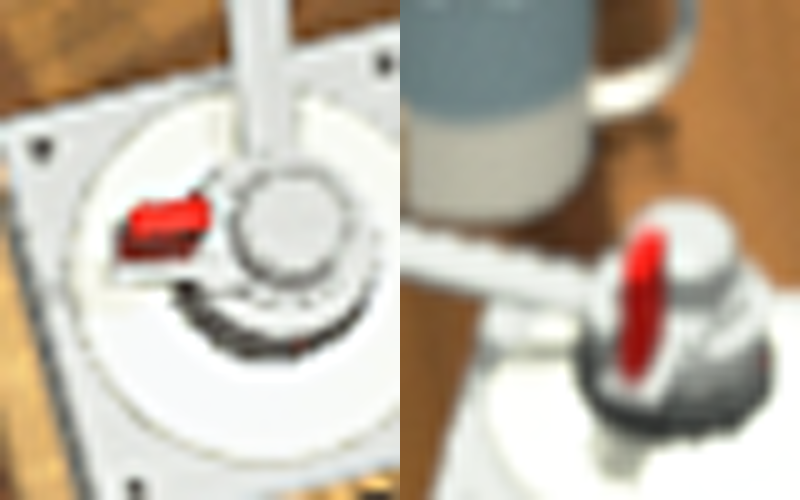

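The final look shows the clip lying level round the hub, with its tab at top tile (165,230), side (640,305) and the head at (292,222)/(688,240). I refit with a tighter mask.

```bash
sed -i 's/b,245,120,320,200/b,282,148,298,172/; s/.*g6.png.*//; s/^for f in.*/for f in(-65,-72,-79,-86):/' fit.py; cat >> fit.py <<'E'
print(tri(a,(328.7,181.7),b,(293.3,153.5)))
E
python3 fit.py
```

```text
31.825 [ 0.1761065  -0.50305051  0.50801265] -1.3045646639843533
312 320 180 185 36 316.05555555555554 182.27777777777777
287 290 154 166 38 288.7368421052632 160.07894736842104
-65 tab [ 0.55114205 -0.09643179  0.16601857] eye [ 0.56551107 -0.12724625  0.14451857] res [ 0.00253082 -0.01394613  0.03561399  0.02227339]
-72 tab [ 0.55179473 -0.09627931  0.163578  ] eye [ 0.56230131 -0.12861523  0.142078  ] res [-0.16069138 -0.04474852 -0.27052818  0.71513639]
-79 tab [ 0.55119087 -0.09640671  0.16606014] eye [ 0.55767837 -0.12978203  0.14456014] res [ 0.00027755 -0.02816055 -0.01402069  0.00780869]
-86 tab [ 0.55147107 -0.09635481  0.16499457] eye [ 0.55384279 -0.13027199  0.14349457] res [-0.06363842 -0.03728424 -0.13279735  0.30606083]
(array([ 0.55278342, -0.12866346,  0.16367531]), [np.float64(0.0006421361051563405), np.float64(0.0006421361051563116)])
```

```bash
python3 -c "
from station import ctrl
print(ctrl.hand_in())"
```

```text
the job is handed in; nothing more can be done
None
```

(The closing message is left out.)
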